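# Zero the dial of the spring tester and hold the spring at 5 mm

### The arm

A 6-joint arm with a two-finger parallel gripper is mounted at the origin on the work surface; the furniture and walls round the work are solid. World frame = base frame: x ahead of the robot, y to its left, z up, the work surface at z = 0. Lengths are in m, angles in rad, forces in N, time in s.
With the tool pointing down it reaches from about 0.25 to 0.8 m from the base axis. Payload 8.5 kg.
Tool frame: the origin (TCP) lies at the very end of the fingers, on their centre line; the grasp point (between the pads) lies 19 mm behind it; z points along the fingers, y is the line along which they close (so a half turn about z gives the same grasp; the last joint's range is limited). The gripper opens to 85 mm and grips with 20 to 120 N. Pads are 22 mm wide; open, the fingers measure 114 mm over their backs; the gripper's body (76 mm by 85 mm) begins 54 mm behind the grasp point. The pads swing forward as they close: fully open they stand 13 mm farther back than shut.
Start: joints at [-1.32, 0.238, -0.013, 1.319, 0, 1.571], TCP at [0.13, -0.509, 0.231] pointing down, gripper open.
Joint ranges: [-2.66, 2.66], [-1.03, 1.9], [-1.14, 1.46], [-1.82, 2.27], [-1.45, 1.34], [-3.14, 3.14]. Speed limits (rad/s): [2.22, 2.22, 2.79, 3.14, 3.14, 3.14].

### API

Orientations are given as a unit quaternion [x, y, z, w].
In Python, from plant import r, cams, ticket, monitor gives the robot as it stands. Calls block until the motion is done:
- r.move_to(position, orientation): joint-space move of the TCP to a pose.
- r.servo_line(position, orientation=None, feed=0.15): straight line of the TCP; orientation=None keeps the orientation; feed is the mean speed in m/s.
- r.move_j(angles): joint-space move.
- r.set_gripper(opening, squeeze=None): finger opening in m; squeeze is the grip in N (None keeps the last); returns when the fingers have stopped.
- r.wait(seconds).
- r.ik(position, orientation): joint angles nearest the present ones, or None.
- cams.capture(name): name is "side" or "top"; returns the picture (400x640x3 uint8, red, green, blue); there is no depth.
- cams.calibration(name): a dict with "vertical_fov" (degrees; the focal length in pixels is half the picture's height over the tangent of half this angle, whatever the lens; pixels are square), "cx", "cy" (the principal point, pixels), "D" ([k1, k2, p1, p2, k3] as OpenCV has them; the pictures are not rectified), "rvec" (rotation vector, rad) and "tvec" (3), from world to camera coordinates, as OpenCV has them. Camera axes: x right, y down, z forward; pixel columns grow to the right and rows downward; lengths in m; the calibration is good to about 2 mm. A picture is of the moment at which its call begins. calibration takes no time and is no camera call.
A pose or a line that the arm cannot do raises r.MotionError and nothing moves.
- ticket.close_job(): hands the job in; it is judged then, once.
Readings, each from a call of its own:
- monitor.get_t(): time.
- monitor.get_joint_positions(): joint angles.
- monitor.get_joint_velocities(): joint speeds.
- monitor.get_effort(): joint torques, N m.
- monitor.get_tool_pos(): TCP position.
- monitor.get_tool_rot(): TCP orientation.
- monitor.get_ft_force(): force on the tool from outside, world axes, zero at the start.
- monitor.get_moment(): the same for the moment, N m.
- monitor.get_width(): finger opening in m.
- monitor.get_finger_force(): force on a finger pad.
Only numpy, scipy, OpenCV 4.12 (cv2) and the standard library are available. Lean on these libraries where they do the work, as an engineer would, in place of code of your own. Each camera call takes 0.05 s, during which the arm holds its last target. There are 200 camera calls.

### The job

The feed-roll spring is already standing in the hand-lever spring tester. With the lever up, turn the knurled bezel of the dial until its zero wedge stands at the tip of the pointer and leave it there; then press the lever down until the dial shows the spring compressed by 5 mm (half a turn: the pointer points exactly away from the zero wedge), never past 7 mm, and keep it steadily there for at least two seconds so that its load can be taken. Finish while still holding the lever down at 5 mm, and leave the spare springs and the other things on the bench alone.

Things in the scene. Friction and masses are not known exactly. Their poses are not given: they have to be found in the camera images.
- tester: Grey bench spring tester, fixed; base plate 100 x 290 x 25 mm. Origin on the table below the lever. Its y axis runs along the lever: black lever grip at -y, dial at +y; z up. Lever pivot (pin along x) at y = +30, z = 120 mm in a fork 139 mm high; tested coil spring at y = -30; upright dial axis at y = +90; a post at y = 128 to 146 reaches z = 148 mm. The dial is the highest part, 195 mm.
- bezel_centre (a point): Centre of the top of the dial's turning bezel, on its upright axis: a knurled steel ring 60 mm in diameter and 16 mm high below this point, then a case 53 mm wide and 24 mm high, then the arm that carries it. Grip the ring across its diameter from above. It turns with light friction (0.06 N m), stays where it is left and carries the white dial face.
- zero_mark (a point): Point on the dial face at the black zero wedge, 22 mm from the dial axis; turns with the bezel. The face has ten long marks 1 mm of spring compression apart (the wedge is one), short marks every 0.2 mm; a whole turn is 10 mm.
- five_mark (a point): Point on the dial face at the 5 mm mark, straight across the dial from the zero wedge, 22 mm from the dial axis; turns with the bezel.
- pointer_tip (a point): Tip of the long thin end of the black pointer (its short tail is broader), 22 mm from the dial axis, level with the two marks. The lever drives it through the gauge plunger: clockwise seen from above, one turn per 10 mm of spring compression. The bezel does not move it.
- bezel (a joint): Angle of the bezel, rad, growing clockwise seen from above, range -1.9 to 1.9; 0 where the zero wedge stands at the pointer of the unloaded lever. It starts between 0.5 and 1.3.
- lever: Steel lever of the tester, a bar 18 x 22 mm that ends in a black round rubber grip, 24 mm in diameter and 95 mm long, its free end 288 mm from the pivot. Origin: on the pivot axis, 120 mm above the table; its y axis runs along the lever, the grip towards -y. Level while up; pressing the grip down tips it about its x axis, by 0.083 rad at 5 mm.
- grip_point (a point): Middle of the grip, on its axis, 240 mm from the lever pivot, 120 mm above the table while up. It moves down 4 mm for each mm of spring compression: 20 mm for 5 mm. Nothing stands below it: it lies past the end of the base plate. It can be gripped across the tester's x direction or pressed from above.
- spring_a: Spare coil spring, 26 mm in diameter and 57 mm high, standing loose on the table beside the tester, to be left alone. Origin: centre of its underside.
- spring_b: Second spare coil spring, same size, standing loose near the first, to be left alone. Origin: centre of its underside.
- pliers: Loose pliers, 155 x 51 x 12 mm, lying on the table, to be left alone.
- tape_measure: Loose tape measure, 100 x 35 x 64 mm, to be left alone.
- try_square: Loose try square, 190 x 110 x 16 mm, lying on the table, to be left alone.
- hex_nut: Loose hexagon nut, 34 mm wide, 16 mm high, to be left alone.
- plunger (a joint): What the gauge feels: compression of the spring, m (0 = lever resting up on its stop, 0.005 = the wanted 5 mm, end of travel 0.009). The spring pushes the lever back up when let go: about 2 N at the grip point start it moving, about 12 N hold it at 5 mm.

How it is judged:
By the outcome, as a careful person would: the job done as asked, in the order asked, and still so for the second after the job is handed in, while the arm keeps its last pose, push and grip.
It also fails if it takes over 51 s, if anything falls off the work surface, if the arm or the gripper's body presses on something with over 40 N, if the wrist force passes 120 N, or if a joint passes its speed limit or range.

## Working session

There is one attempt and no reset: what is moved stays moved. The work goes in short steps, each a Python script; the robot and the scene stay as the last script left them, time stands still between calls to the robot, and variables do not carry over. Pictures are saved under pics/ and viewed, at most 10 in all, crops included, and the job is handed in when it is done.

```bash
ls; mkdir -p pics; python3 - <<'E'
from plant import r,cams,ticket,monitor
import cv2
for n in("side","top"):
    cv2.imwrite(f"pics/{n}0.png",cams.capture(n)[:,:,::-1]); print(n,cams.calibration(n))
print(monitor.get_t(),monitor.get_tool_rot())
E
```

```text
pics
side {'vertical_fov': 52.81522251383245, 'cx': 325.85661981901524, 'cy': 199.37651703018363, 'D': array([-0.01917284,  0.        ,  0.        ,  0.        ,  0.        ]), 'rvec': array([ 0.44411328, -2.7298413 ,  1.23529071]), 'tvec': array([0.50648429, 0.16969428, 1.01476225])}
top {'vertical_fov': 53.44778138049854, 'cx': 317.463017234257, 'cy': 203.48166650450275, 'D': array([-0.01946195,  0.        ,  0.        ,  0.        ,  0.        ]), 'rvec': array([ 2.21578748, -2.18063069,  0.05075672]), 'tvec': array([0.02998695, 0.52626903, 1.19558562])}
0.1 [ 9.92146488e-01  1.25079627e-01 -8.96853303e-05 -6.52337452e-04]
```

View pics/top0.png

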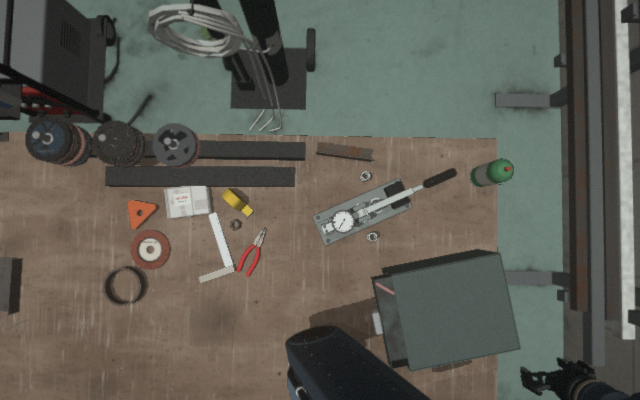

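View pics/side0.png

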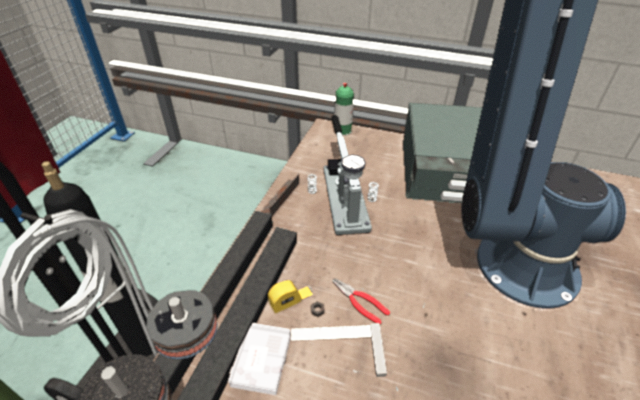

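The top view shows the dial at about (344,222) and the grip from (425,185) to (455,172). In the side view the dial is at about (353,163). I'll enlarge both.

```bash
python3 - <<'E'
import cv2,numpy as np
a=cv2.imread("pics/top0.png");b=cv2.imread("pics/side0.png")
f=lambda i,x,y,w,h,s:cv2.resize(i[y:y+h,x:x+w],None,fx=s,fy=s,interpolation=cv2.INTER_CUBIC)
A=f(a,310,160,160,90,5)
B=np.hstack([f(a,324,202,40,40,10),f(b,333,145,40,40,10)])
cv2.imwrite("pics/c1.png",A);cv2.imwrite("pics/c2.png",B)
E
```

```text
(no output)
```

View pics/c1.png

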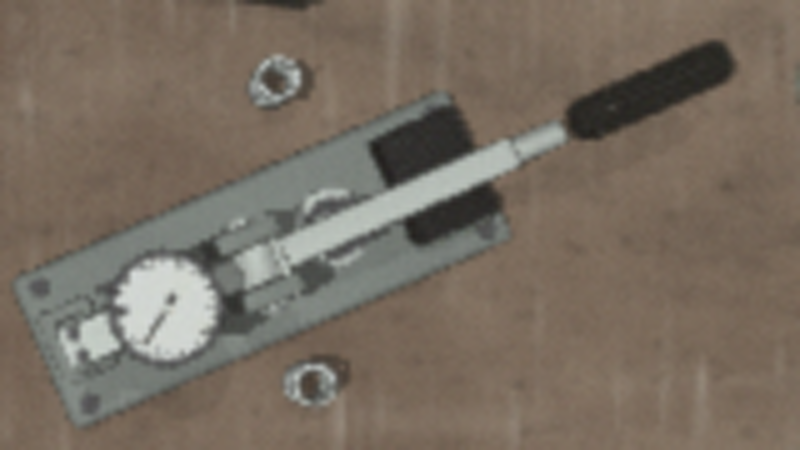

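View pics/c2.png

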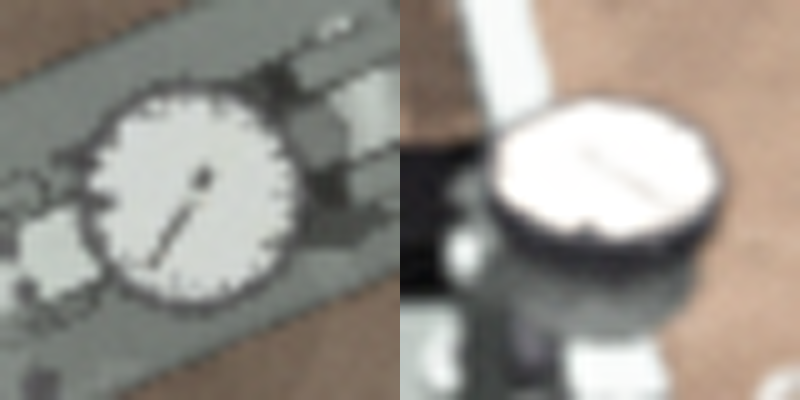

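The pointer runs from tail (205,178) to tip (152,265) in the top dial crop, whose centre is about (195,195). The dark zero wedge shows in the side crop at (588,228). The base corners, in the c1 crop, are (15,280), (80,427), (510,235) and (445,92). Next I fit the tester pose.

```bash
cat > h.py <<'E'
from plant import r,cams,ticket,monitor
import cv2,numpy as np
from scipy.spatial.transform import Rotation as R
def K(n):
    c=cams.calibration(n); f=200/np.tan(np.radians(c["vertical_fov"]/2))
    return np.array([[f,0,c["cx"]],[0,f,c["cy"]],[0,0,1]]),c
def proj(n,P):
    k,c=K(n); return cv2.projectPoints(np.array(P,float).reshape(-1,3),c["rvec"],c["tvec"],k,c["D"])[0].reshape(-1,2)
def ray(n,uv,z):
    k,c=K(n); M=cv2.Rodrigues(c["rvec"])[0]
    p=cv2.undistortPoints(np.array(uv,float).reshape(-1,1,2),k,c["D"]).reshape(-1,2)
    d=np.c_[p,np.ones(len(p))]@M; o=-M.T@c["tvec"]
    return o+d*((z-o[2])/d[:,2])[:,None]
crop=lambda u,x,y,s:(np.array(u,float)+.5)/s-.5+[x,y]
E
python3 - <<'E'
from h import *
from scipy.optimize import least_squares
c1=crop([[15,280],[80,427],[510,235],[445,92],[576,117],[733,60]],310,160,5)
dt=crop([195,195],324,202,10); ds=crop([605-400,168],333,145,10)
print("dial top",ray("top",dt,.195),"side",ray("side",ds,.195))
print("base",ray("top",c1[:4],.025)); print("grip ends",ray("top",c1[4:],.12))
T=lambda p,P:np.c_[np.array(P)[:,0]*np.cos(p[2])-np.array(P)[:,1]*np.sin(p[2])+p[0],np.array(P)[:,0]*np.sin(p[2])+np.array(P)[:,1]*np.cos(p[2])+p[1],np.array(P)[:,2]]
def mod(p):
    o=p[3]
    return T(p,[[.05,.145+o,.025],[-.05,.145+o,.025],[-.05,-.145+o,.025],[.05,-.145+o,.025],[0,-.163,.12],[0,-.258,.12],[0,.09,.195]])
def res(p):
    P=mod(p); e=proj("top",P)-np.vstack([c1,dt]); return np.r_[e.ravel(),(proj("side",P[6])-ds).ravel()]
for y0 in (.3,-.5,-1,):
    s=least_squares(res,[.5,-.25,y0,0]);print(s.x,s.cost)
print(np.round(s.fun,2)); p=s.x
C=T(p,[[0,.09,.195],[0,-.21,.12]]);print("dial,grip",C)
tip=ray("top",crop([[152,265],[205,178]],324,202,10),.193); w=ray("side",crop([188,228],333,145,10),.193)[0]
cs=ray("side",ds,.193)[0]; ct=ray("top",dt,.193)[0]
a=lambda d:np.arctan2(d[1],d[0])
print("tip r",np.linalg.norm((tip[0]-ct)[:2]),a(tip[0]-ct),a(tip[0]-tip[1]),"wedge",np.linalg.norm((w-cs)[:2]),a(w-cs),a(w-C[0]))
E
```

```text
dial top [[ 0.47309552 -0.02821336  0.195     ]] side [[ 0.47301765 -0.02534418  0.195     ]]
base [[ 0.48846429  0.05241902  0.025     ]
 [ 0.40110125  0.01205099  0.025     ]
 [ 0.52026825 -0.245089    0.025     ]
 [ 0.60606422 -0.20533757  0.025     ]]
grip ends [[ 0.58251217 -0.25899173  0.12      ]
 [ 0.61585183 -0.34667234  0.12      ]]
[ 0.51087309 -0.11059515  0.42899433  0.01565465] 5.493081082734701
[ 0.51087309 -0.11059515  0.42899433  0.01565465] 5.49308108273477
[ 0.51087309 -0.11059515  0.42899433  0.01565465] 5.493081082735298
[-1.29 -0.37 -0.9   0.83  1.3   0.37  0.7  -1.33 -0.06  1.38 -0.52 -0.84
  0.21 -0.13  0.19 -0.79]
dial,grip [[ 0.473437   -0.02875054  0.195     ]
 [ 0.59822394 -0.3015659   0.12      ]]
tip r 0.021186458402817392 2.60416190760668 2.6078542960499598 wedge 0.025737891479580204 1.670981255345541 1.6615373930662904
```

The centre agrees between the two cameras to 3 mm. The pointer is at 2.606 rad and the wedge at about 1.665, so the bezel must turn about 0.94 rad counter-clockwise.

```bash
cat >> h.py <<'E'
def Q(psi): return (R.from_euler('z',psi)*R.from_euler('x',np.pi)).as_quat()
D=np.array([.4732,-.0278]); YAW=.427; PTR=2.606
def show(s=""): print(s,"t%.2f"%monitor.get_t(),"pos",np.round(monitor.get_tool_pos(),4),"w%.4f"%monitor.get_width(),"ff",np.round(monitor.get_finger_force(),1),"ft",np.round(monitor.get_ft_force(),1),"m",np.round(monitor.get_moment(),2))
E
python3 - <<'E'
from h import *
p=monitor.get_tool_pos(); r.servo_line([p[0],p[1],.42],feed=.25); show()
r.move_to([*D,.32],Q(-.47)); show(); print(monitor.get_joint_positions())
print(r.ik([*D,.164],Q(-.47)),r.ik([*D,.164],Q(.47)))
r.servo_line([*D,.164],feed=.12); show("down")
r.set_gripper(.045,25); show("grip")
E
```

```text
t1.01 pos [ 0.1302 -0.5081  0.419 ] w0.0853 ff 0.0 ft [-0.3  0.1 -0.1] m [0.01 0.07 0.04]
 t4.58 pos [ 0.4732 -0.028   0.32  ] w0.0858 ff 0.0 ft [-0.7  0.2  0. ] m [-0.02 -0.04 -0.01]
[-5.90811466e-02  1.35007920e-01  8.04132200e-02  1.51612853e+00
 -6.64021122e-05 -2.72997973e+00]
[-0.05868149  0.18567708 -0.25953778  1.12558147  0.         -2.73027415] [-0.05868149  0.18567708 -0.25953778  1.12558147  0.          2.61291116]
down t6.03 pos [ 0.4736 -0.0278  0.1646] w0.0854 ff 0.0 ft [-0.4 -0.3  1.1] m [-0.03  0.03  0.01]
grip t6.38 pos [ 0.4742 -0.0266  0.165 ] w0.0591 ff 26.4 ft [0.7 5.5 4.7] m [ 1.48 -0.37 -0.06]
```

Grasp is good, 59 mm wide, but joint 6 would pass its limit in this direction. I'll regrip half a turn round (same grasp) and recentre by about 1 mm.

```bash
sed -i 's/^D=np.array(\[.4732,-.0278\])/D=np.array([.4747,-.0258])/' h.py
python3 - <<'E'
from h import *
r.set_gripper(.085); r.servo_line([*D,.23],feed=.15)
r.move_to([*D,.23],Q(np.pi-.47)); print(np.round(monitor.get_joint_positions(),3))
r.servo_line([*D,.164],feed=.12); r.set_gripper(.045,25); show("grip")
j=np.array(r.ik([*D,.164],Q(np.pi-.47)));j2=np.array(r.ik([*D,.164],Q(np.pi+.47))); print(j,j2)
for f in (.5,1): r.move_j(j+(j2-j)*f); show("turn")
r.set_gripper(.085); r.servo_line([*D,.25],feed=.2); 
r.move_to([.5,-.2,.38],Q(np.pi+.3)); show()
for n in("top","side"): cv2.imwrite(f"pics/{n}1.png",cams.capture(n)[:,:,::-1])
a=cv2.imread("pics/top1.png");b=cv2.imread("pics/side1.png")
f=lambda i,x,y,w,h,s:cv2.resize(i[y:y+h,x:x+w],None,fx=s,fy=s,interpolation=cv2.INTER_CUBIC)
cv2.imwrite("pics/c3.png",np.hstack([f(a,324,202,40,40,10),f(b,333,145,40,40,10)]))
E
```

```text
[-0.054  0.154 -0.126  1.292 -0.     0.415]
grip t11.06 pos [ 0.4747 -0.0269  0.1651] w0.0596 ff 26.0 ft [-3.8 -5.2  8.8] m [-1.56  0.84  0.07]
[-0.05429669  0.18796532 -0.25658917  1.12624184  0.          0.41570331] [-0.05429669  0.18796532 -0.25658917  1.12624184  0.         -0.52429669]
turn t11.58 pos [ 0.4748 -0.0267  0.1651] w0.0589 ff 26.0 ft [-3.7 -4.2  6.8] m [-1.25  0.64  0.01]
turn t12.11 pos [ 0.4748 -0.0265  0.1651] w0.0593 ff 26.0 ft [-3.3 -2.8  7.4] m [-0.88  0.5   0.01]
 t13.96 pos [ 0.4998 -0.1994  0.3785] w0.0851 ff 0.0 ft [-0.8  1.1 -1.2] m [-0.01  0.01  0.06]
```

View pics/c3.png

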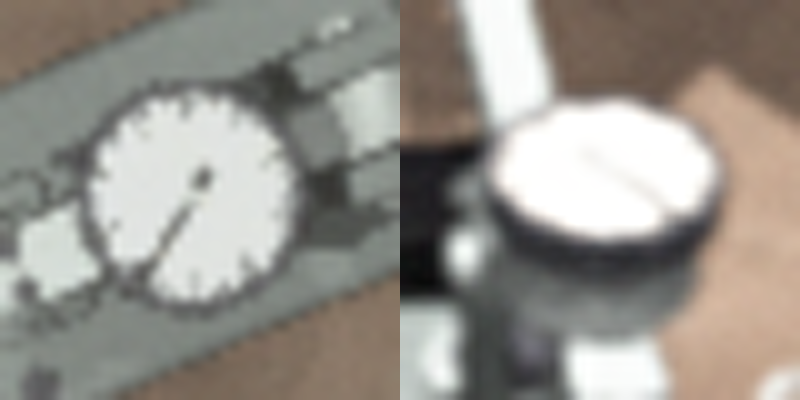

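The wedge now sits at the pointer tip in both views: top crop (148,275), side crop (668,214). I'll measure the remaining error numerically in the rectified views.

```bash
cat > meas.py <<'E'
from h import *
def rect(n,img,c0,z=.193,N=320,s=.00025):
    for it in range(3):
        g=(np.arange(N)-N/2)*s; X,Y=np.meshgrid(g,-g)   # col=+x, row=-y, seen from above
        uv=proj(n,np.c_[X.ravel()+c0[0],Y.ravel()+c0[1],np.full(X.size,z)]).astype(np.float32)
        w=cv2.remap(img,uv[:,0].reshape(N,N),uv[:,1].reshape(N,N),cv2.INTER_CUBIC).max(2).astype(np.float32)
        _,b=cv2.threshold(w.astype(np.uint8),0,255,cv2.THRESH_OTSU)
        b=cv2.morphologyEx(b,cv2.MORPH_OPEN,np.ones((21,21)))
        nl,L,st,ce=cv2.connectedComponentsWithStats(b); m=(L==L[N//2+20,N//2+20]).astype(np.uint8)
        h=max(cv2.findContours(m,0,2)[0],key=cv2.contourArea); (cx,cy),rad=cv2.minEnclosingCircle(h)
        M=cv2.moments(cv2.convexHull(h)); cx,cy=M["m10"]/M["m00"],M["m01"]/M["m00"]
        c0=[c0[0]+(cx-N/2)*s,c0[1]-(cy-N/2)*s]
    return w,c0,rad*s
def prof(w,r0,r1,s=.00025):
    N=len(w);th=np.radians(np.arange(360));rr=np.arange(r0,r1,.0005)/s
    T,Rr=np.meshgrid(th,rr)
    return cv2.remap(w,(N/2+Rr*np.cos(T)).astype(np.float32),(N/2-Rr*np.sin(T)).astype(np.float32),cv2.INTER_LINEAR).mean(0)
def peak(p,lo,hi):
    k=np.arange(lo,hi);d=np.maximum(np.percentile(p,60)-p[k%360],0);i=d.argmax();q=slice(max(0,i-12),i+13)
    return (k[q]*d[q]**2).sum()/(d[q]**2).sum(),d[i]
E
python3 - <<'E'
from meas import *
out=[]
for n in("top","side"):
  for i in(0,1):
    w,c,rad=rect(n,cv2.imread(f"pics/{n}{i}.png"),[.4748,-.0268]); out.append(w)
    print(n,i,np.round(c,4),"rad %.4f"%rad,"ptr 8-17:",peak(prof(w,.008,.017),110,190),"16-20",peak(prof(w,.016,.020),110,190),
      "tail dir",peak(prof(w,.003,.007),290,350),"outer20-24:",peak(prof(w,.020,.024),60,190),"23-25",peak(prof(w,.0225,.0255),60,190))
a=np.vstack([np.hstack(out[:2]),np.hstack(out[2:])])
cv2.imwrite("pics/r1.png",cv2.resize(a,None,fx=.93,fy=.93))
E
```

```text
top 0 [ 0.4744 -0.0264] rad 0.0564 ptr 8-17: (np.float64(158.52528021465773), np.float32(79.92136)) 16-20 (np.float64(156.48049508675047), np.float32(67.7354)) tail dir (np.float64(307.01130961601194), np.float32(91.11429)) outer20-24: (np.float64(99.4882470042805), np.float32(101.95915)) 23-25 (np.float64(99.24183517786257), np.float32(99.182526))
top 1 [ 0.4725 -0.0271] rad 0.0564 ptr 8-17: (np.float64(151.4784404125895), np.float32(82.55191)) 16-20 (np.float64(150.84743634799955), np.float32(78.08305)) tail dir (np.float64(326.93647613922855), np.float32(95.0343)) outer20-24: (np.float64(148.38305354603685), np.float32(119.21579)) 23-25 (np.float64(147.7519659330497), np.float32(116.66593))
side 0 [ 0.464  -0.0382] rad 0.0564 ptr 8-17: (np.float64(113.05098514450913), np.float32(7.4148865)) 16-20 (np.float64(184.38263182187345), np.float32(62.77722)) tail dir (np.float64(nan), np.float32(0.0)) outer20-24: (np.float64(177.27472490185582), np.float32(85.41899)) 23-25 (np.float64(156.27751426181453), np.float32(94.38919))
side 1 [ 0.4657 -0.0366] rad 0.0564 ptr 8-17: (np.float64(114.60387352780133), np.float32(9.200378)) 16-20 (np.float64(183.94723470628136), np.float32(27.654984)) tail dir (np.float64(nan), np.float32(0.0)) outer20-24: (np.float64(176.81466412917783), np.float32(79.83031)) 23-25 (np.float64(157.0551873436555), np.float32(108.224915))meas.py:20: RuntimeWarning: invalid value encountered in scalar divide
  return (k[q]*d[q]**2).sum()/(d[q]**2).sum(),d[i]
[ WARN:0@1.690] global loadsave.cpp:1063 imwrite_ Unsupported depth image for selected encoder is fallbacked to CV_8U.
```

View pics/r1.png

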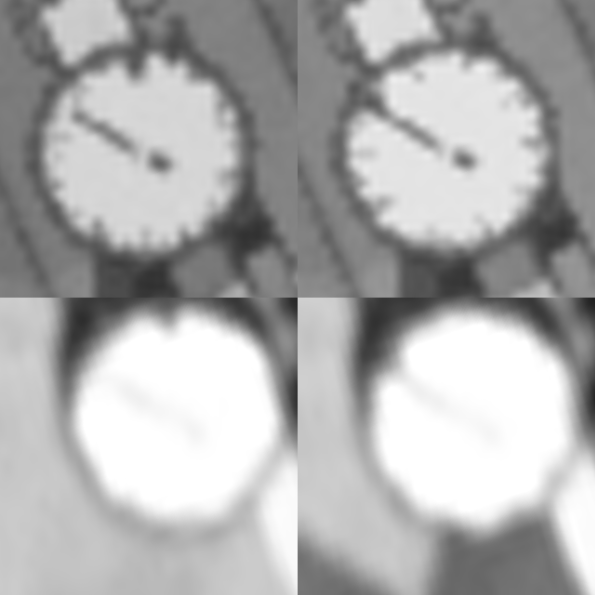

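```bash
cat >> meas.py <<'E'
def warp(n,img,c0,z=.193,N=320,s=.00025,ch=None):
    g=(np.arange(N)-N/2)*s; X,Y=np.meshgrid(g,-g)
    uv=proj(n,np.c_[X.ravel()+c0[0],Y.ravel()+c0[1],np.full(X.size,z)]).astype(np.float32)
    return cv2.remap(img.min(2).astype(np.float32),uv[:,0].reshape(N,N),uv[:,1].reshape(N,N),cv2.INTER_CUBIC)
def centre(ws,N=320):
    best=None
    th=np.radians(np.arange(0,360,2))
    for dx in np.arange(-16,17):
        for dy in np.arange(-16,17):
            e=0
            for w in ws:
                f=lambda rr:cv2.remap(w,(N/2+dx+rr*np.cos(th)).astype(np.float32)[None],(N/2+dy-rr*np.sin(th)).astype(np.float32)[None],1)[0]
                e+=np.median(np.abs(f(112)-np.median(f(112))))+np.median(np.abs(f(106)-np.median(f(106))))-.3*(np.median(f(98))-np.median(f(114)))
            if best is None or e<best[0]: best=(e,dx,dy)
    return best
E
python3 - <<'E'
from meas import *
for n in("top","side"):
  im=[cv2.imread(f"pics/{n}{i}.png") for i in(0,1)]
  c=np.array([.4740,-.0275]); 
  for _ in range(2):
    b=centre([warp(n,i,c) for i in im]); c=c+np.array([b[1],-b[2]])*.00025
  print(n,b,c)
  for i in im:
    w=warp(n,i,c); print([ "%s:%.1f(%.0f)"%((k,)+peak(prof(w,*k),*lim)) for k,lim in (((.007,.013),(120,180)),((.013,.018),(120,180)),((.017,.0205),(60,180)),((.021,.024),(60,180)),((.023,.026),(60,180)))])
E
```

```text
top (np.float32(-20.81878), np.int64(0), np.int64(0)) [ 0.47275 -0.02725]
['(0.007, 0.013):152.0(83)', '(0.013, 0.018):151.6(73)', '(0.017, 0.0205):151.0(75)', '(0.021, 0.024):94.9(100)', '(0.023, 0.026):95.1(96)']
['(0.007, 0.013):152.1(88)', '(0.013, 0.018):151.7(78)', '(0.017, 0.0205):150.7(88)', '(0.021, 0.024):148.2(121)', '(0.023, 0.026):148.1(107)']
side (np.float32(-2.38945), np.int64(0), np.int64(0)) [ 0.474   -0.02825]
['(0.007, 0.013):156.0(19)', '(0.013, 0.018):152.5(20)', '(0.017, 0.0205):151.5(15)', '(0.021, 0.024):95.6(33)', '(0.023, 0.026):96.0(58)']
['(0.007, 0.013):155.3(17)', '(0.013, 0.018):153.0(21)', '(0.017, 0.0205):150.8(23)', '(0.021, 0.024):147.9(40)', '(0.023, 0.026):146.6(56)']
```

Both cameras agree: the pointer is at about 151.3° and the wedge at about 148.2°. The bezel needs another 3° or so counter-clockwise.

```bash
sed -i 's/^D=np.array(\[[^]]*\])/D=np.array([.4747,-.0264])/' h.py
python3 - <<'E'
from meas import *
a=np.pi+.30
r.move_to([*D,.24],Q(a)); r.servo_line([*D,.164],feed=.14); r.set_gripper(.045,25); show("grip")
j=np.array(r.ik([*D,.164],Q(a+.058))); r.move_j(j); r.wait(.2); show("turn")
r.set_gripper(.085); r.servo_line([*D,.25],feed=.2)
r.move_to([.5,-.2,.38],Q(np.pi+.3)); show()
for n,c in(("top",[.47275,-.02725]),("side",[.474,-.02825])):
    i=cams.capture(n)[:,:,::-1].copy(); cv2.imwrite(f"pics/{n}2.png",i); w=warp(n,i,c)
    print(n,[ "%s:%.1f(%.0f)"%((k,)+peak(prof(w,*k),*lim)) for k,lim in (((.007,.013),(120,180)),((.013,.018),(120,180)),((.017,.0205),(60,180)),((.021,.024),(60,180)),((.023,.026),(60,180)))])
E
```

```text
grip t16.00 pos [ 0.4753 -0.0263  0.1651] w0.0592 ff 25.9 ft [-0.7  1.   4.9] m [ 0.23  0.18 -0.03]
turn t16.45 pos [ 0.4753 -0.0263  0.1651] w0.0593 ff 25.9 ft [-1.   0.4  4.8] m [0.29 0.2  0.02]
 t18.29 pos [ 0.4998 -0.1994  0.3785] w0.0851 ff 0.0 ft [ 0.1  0.3 -0.1] m [-0.01  0.02 -0.02]
top ['(0.007, 0.013):152.1(89)', '(0.013, 0.018):151.7(77)', '(0.017, 0.0205):151.5(85)', '(0.021, 0.024):152.7(119)', '(0.023, 0.026):153.2(109)']
side ['(0.007, 0.013):156.0(17)', '(0.013, 0.018):153.4(19)', '(0.017, 0.0205):152.7(20)', '(0.021, 0.024):152.8(44)', '(0.023, 0.026):151.9(64)']
```

Zero is set: wedge about 152.6°, pointer about 151.9°, within roughly 1°. Next I grip the lever and press in stages.

```bash
cat >> meas.py <<'E'
u=np.array([np.cos(YAW),np.sin(YAW),0]); v=np.array([-np.sin(YAW),np.cos(YAW),0])   # tester x, y
PIV=np.array([.4750,-.0264,.120])-.06*v; TZ=.099
def lever(mm):
    th=np.arcsin(mm/60.); q=R.from_rotvec(u*th); p0=-.24*v+[0,0,TZ-.12]
    return PIV+q.apply(p0),(q*R.from_quat(Q(YAW+np.pi/2))).as_quat()
def dial(tag):
    for n,c in(("top",[.47275,-.02725]),("side",[.474,-.02825])):
        i=cams.capture(n)[:,:,::-1].copy(); cv2.imwrite(f"pics/{n}{tag}.png",i); w=warp(n,i,c)
        print(n,["%s:%.1f(%.0f)"%((k,)+peak(prof(w,*k),-60,150)) for k in((.008,.013),(.013,.018),(.017,.0205))])
E
python3 - <<'E'
from meas import *
p,q=lever(0); print(p)
r.move_to(p+[0,0,.10],q); r.servo_line(p,q,feed=.12); show("at")
r.set_gripper(.012,60); show("grip")
for mm in(2,4):
    p,q=lever(mm); r.servo_line(p,q,feed=.03); show(mm)
dial(3)
E
```

```text
[ 0.59924261 -0.29946368  0.099     ]
at t20.61 pos [ 0.5997 -0.2997  0.0999] w0.0849 ff 0.0 ft [ 0.   0.4 -0.2] m [ 0.05 -0.   -0.03]
grip t21.21 pos [ 0.5992 -0.2995  0.0992] w0.0221 ff 58.5 ft [-0.8 -0.6  2.2] m [-0.01  0.13  0.01]
2 t21.62 pos [ 0.5989 -0.2987  0.0907] w0.0221 ff 59.0 ft [-2.4 -0.5  5.9] m [0.14 0.39 0.09]
4 t22.04 pos [ 0.5985 -0.2978  0.0833] w0.0222 ff 59.4 ft [-3.8  0.1 10.5] m [0.2  0.58 0.06]
top ['(0.008, 0.013):-0.8(94)', '(0.013, 0.018):1.9(97)', '(0.017, 0.0205):2.8(87)']
side ['(0.008, 0.013):-0.0(10)', '(0.013, 0.018):-1.8(7)', '(0.017, 0.0205):0.9(7)']
```

```bash
python3 - <<'E'
from meas import *
p,q=lever(4.8); r.servo_line(p,q,feed=.01); r.wait(.3); show(); dial(4)
i=cv2.imread("pics/top4.png"); w=warp("top",i,[.47275,-.02725]); w0=warp("top",cv2.imread("pics/top2.png"),[.47275,-.02725])
cv2.imwrite("pics/r2.png",cv2.resize(np.hstack([w0,w]).clip(0,255).astype(np.uint8),None,fx=1.2,fy=1.2))
E
```

```text
t22.92 pos [ 0.5983 -0.2973  0.0806] w0.0225 ff 59.5 ft [-3.   0.2 11.7] m [0.2  0.76 0.12]
top ['(0.008, 0.013):-20.2(88)', '(0.013, 0.018):-21.2(88)', '(0.017, 0.0205):-19.5(82)']
side ['(0.008, 0.013):-22.1(10)', '(0.013, 0.018):-22.9(10)', '(0.017, 0.0205):-24.4(14)']
```

View pics/r2.png

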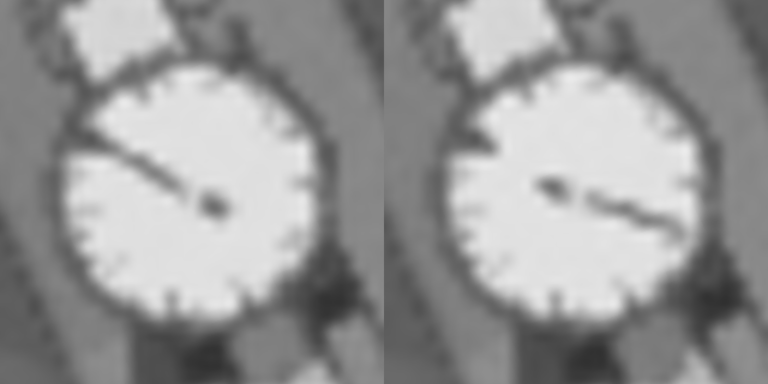

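The pointer (tail (550,187), tip (682,233) in the rectified view) is a bit short of directly opposite the wedge at about (483,140). I'll get the true dial centre from where the pointer lines cross.

```bash
cat >> meas.py <<'E'
def line(n,img,ang,c):
    """pointer line from dark-weighted fit inside r<19 mm: point, direction angle (deg)"""
    w=warp(n,img,c); g=(np.arange(320)-160)*.25; X,Y=np.meshgrid(g,-g)
    d=np.radians(ang); a=X*np.cos(d)+Y*np.sin(d); t=-X*np.sin(d)+Y*np.cos(d)
    m=(np.hypot(X,Y)<19)&(np.abs(t)<4); k=np.maximum(np.percentile(w[np.hypot(X,Y)<19],50)-w-15,0)*m
    s=k.sum(); mx,my=(k*X).sum()/s,(k*Y).sum()/s
    C=np.cov(np.c_[X.ravel(),Y.ravel()].T,aweights=k.ravel()); e=np.linalg.eigh(C)[1][:,1]
    if e@[np.cos(d),np.sin(d)]<0: e=-e
    return np.array([mx,my]),np.degrees(np.arctan2(e[1],e[0]))
def state(files,c=(.47275,-.02725),n="top"):
    Ls=[line(n,cv2.imread(f),a,c) for f,a in files]
    A=[];b=[]
    for p,a in Ls:
        nn=np.array([-np.sin(np.radians(a)),np.cos(np.radians(a))]);A.append(nn);b.append(nn@p)
    x=np.linalg.lstsq(np.array(A),np.array(b),rcond=None)[0]
    c2=np.array(c)+x*1e-3; w=warp(n,cv2.imread(files[-1][0]),c2)
    print("centre off mm",np.round(x,2),"line angles",[round(a,1) for _,a in Ls],"wedge",[round(float(peak(prof(w,*k),130,175)[0]),1) for k in((.017,.020),(.0195,.022),(.021,.024))],
      "tip@c",[round(float(peak(prof(warp(n,cv2.imread(f),c2),.013,.0195),int(a)-15,int(a)+16)[0]),1) for f,a in files])
E
python3 - <<'E'
from meas import *
state([("pics/top0.png",151),("pics/top2.png",151),("pics/top3.png",1),("pics/top4.png",-20)])
E
```

```text
centre off mm [ 0.41 -0.67] line angles [np.float64(150.2), np.float64(150.4), np.float64(4.4), np.float64(-18.5)] wedge [151.9, 151.5, 151.7] tip@c [149.9, 150.0, 4.7, -18.9]
```

The pointer has moved about 169° (4.69 mm), so roughly 0.3 mm is still needed.

```bash
python3 - <<'E'
from meas import *
F=[("pics/top0.png",151),("pics/top2.png",151),("pics/top3.png",1),("pics/top4.png",-20)]
dial("4b"); state(F+[("pics/top4b.png",-20)])
p,q=lever(5.1); r.servo_line(p,q,feed=.01); r.wait(.5); show(); dial(5)
state(F+[("pics/top5.png",-28)])
E
```

```text
top ['(0.008, 0.013):-20.4(88)', '(0.013, 0.018):-21.2(88)', '(0.017, 0.0205):-19.5(83)']
side ['(0.008, 0.013):-21.9(9)', '(0.013, 0.018):-22.7(10)', '(0.017, 0.0205):-24.5(14)']
centre off mm [ 0.4  -0.69] line angles [np.float64(150.2), np.float64(150.4), np.float64(4.4), np.float64(-18.5), np.float64(-18.5)] wedge [151.9, 151.5, 151.7] tip@c [149.8, 150.0, 4.7, -18.8, -18.8]
 t23.89 pos [ 0.5982 -0.2972  0.0795] w0.0225 ff 59.5 ft [-3.7  1.  12.4] m [0.15 0.8  0.16]
top ['(0.008, 0.013):-29.7(87)', '(0.013, 0.018):-31.3(98)', '(0.017, 0.0205):-31.2(88)']
side ['(0.008, 0.013):-31.8(12)', '(0.013, 0.018):-32.4(15)', '(0.017, 0.0205):-32.5(19)']
centre off mm [ 0.23 -0.68] line angles [np.float64(150.2), np.float64(150.4), np.float64(4.4), np.float64(-18.5), np.float64(-27.8)] wedge [151.6, 151.3, 151.5] tip@c [149.6, 149.7, 4.6, -18.7, -29.7]
```

The pointer is at about -29° and the point opposite the wedge is at -28.5°, which is about 4.97 mm. I'll hold, recheck and hand in.

```bash
python3 - <<'E'
from meas import *
r.wait(3); show(); dial(6)
state([("pics/top2.png",151),("pics/top3.png",1),("pics/top4.png",-20),("pics/top6.png",-28)])
print(ticket.close_job())
E
```

```text
t26.99 pos [ 0.5982 -0.2972  0.0795] w0.0227 ff 59.5 ft [-4.   0.6 12. ] m [0.2  0.77 0.1 ]
top ['(0.008, 0.013):-29.7(87)', '(0.013, 0.018):-31.2(99)', '(0.017, 0.0205):-31.2(87)']
side ['(0.008, 0.013):-31.8(12)', '(0.013, 0.018):-33.0(15)', '(0.017, 0.0205):-32.7(19)']
centre off mm [ 0.12 -0.67] line angles [np.float64(150.4), np.float64(4.4), np.float64(-18.5), np.float64(-27.8)] wedge [151.4, 151.2, 151.5] tip@c [149.6, 4.6, -18.6, -29.4]
the job is handed in; nothing more can be done
None
```

The job is handed in: the zero wedge was set to within about 2° of the pointer tip with the lever up, then the lever was pressed to about 5 mm (4.97 mm by camera, 12 N). It held steady there for 3 s and was still held at hand-in, at 27 s on the robot's clock.

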